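# Reload a row of sample vials in reverse order

## Robot

A 7-joint arm with a two-finger parallel gripper is mounted at the origin on a cart in front of the work surface, level with it; the furniture and walls round the work are solid. World frame = base frame: x ahead of the robot, y to its left, z up, the work surface at z = 0. Lengths are in mm, angles in rad, forces in N, time in s.
With the tool pointing down it reaches from about 400 to 875 mm from the base axis. Payload 4.4 kg.
Tool frame: the origin (TCP) lies at the very end of the fingers, on their centre line; the grasp point (between the pads) lies 19 mm behind it; z points along the fingers, y is the direction in which the jaws open and shut (so a half turn about z gives the same grasp; the last joint's range is limited). The gripper opens to 85 mm and grips with 20 to 120 N. Pads are 22 mm wide; open, the fingers measure 114 mm over their backs; the gripper's body (76 mm by 85 mm) begins 54 mm behind the grasp point. The pads swing forward as they close: fully open they stand 13 mm farther back than shut.
Start: joints at [1.053, 0.628, 0.038, 1.517, -0.027, 0.996, -0.02], TCP at [283.809, -584.782, 231.313] pointing down, gripper open.
Joint ranges: [-3.06, 3.06], [-0.37, 2.12], [-1.25, 1.32], [0.18, 2.47], [-1.1, 4.24], [0.23, 1.98], [-2.94, 2.94]. Speed limits (rad/s): [2.57, 2.57, 3.14, 3.14, 3.14, 3.14, 3.14].

## Interface

Orientations are given as [roll, pitch, yaw] about the fixed x, y, z axes, in that order (R = Rz(yaw) Ry(pitch) Rx(roll)).
In Python, from cell import ctrl gives the robot as it stands. The module is installed in compiled form; this text tells all that it offers.
- The arm moves only by the shell command python3 -m jog 'ROWS'. ROWS is text: rows parted by semicolons, each of 7 numbers parted by spaces: the shift along the tool's x, y, z in mm, then the turn, a rotation vector about the tool's x, y, z in degrees, then the opening, from -1 (shut) to 1 (fully open). In form: x y z wx wy wz claw; .... A call has 1 to 8 rows; each row is the pose to reach, as a shift and turn from the pose commanded when the call began, along the tool's axes at that moment; what a row does not reach only later rows make up. A row lasts 1/8 s, in which the tool goes at most 62.5 mm and 10.7 degrees, less where a joint would pass 70% of its speed; a pose out of reach is approached as far as the arm can. A call with a gripper value outside its range is refused whole. The fingers move at their own pace and stop on an object; the grip force is fixed at half the most. Time passes only in rows, so rows that repeat a pose let the fingers close. It gives the time, the measured TCP pose, the force and the opening at its end, in the units of the state.
- ctrl.read_state(): the state, without advancing time (a new reading comes with each control period).
- ctrl.get_image(name): name is "side" or "top" or "wrist"; returns a dict with "image" (400x640x3 uint8, red, green, blue), "z_map" (400x640 float32, mm along the optical axis (not along the pixel's ray), 0 where there is no reading), "vertical_fov" (degrees; the focal length in pixels is half the picture's height over the tangent of half this angle, whatever the lens; pixels are square), "cx", "cy" (the principal point, pixels), "k1" (the pictures are not rectified: a ray, as slopes to the right and down, at radius r is drawn at 1 + k1 r^2 times it, then the intrinsics apply), "extrinsics" (4x4, takes a point from world to camera coordinates); the wrist camera has in their place "hand_eye" (4x4, takes a point from camera to tool coordinates, whose origin is the TCP and whose axes are the flange's). Camera axes: x right, y down, z forward; pixel columns grow to the right and rows downward; lengths in mm; the calibration is good to about 2 mm. A picture is of the moment at which its call begins: read the wrist's pose just before it.
- ctrl.finish_job(): hands the job in, once; it reports no verdict.
The state is a dict: "clock": time; "qpos": joint angles; "qd": joint speeds; "tau": joint torques, N m; "eef_pos": TCP position; "tool_rot": TCP orientation; "force": force on the tool from outside, world axes, zero at the start; "torque": the same for the moment, N m; "width": finger opening in mm.
Only numpy, scipy, OpenCV 4.12 (cv2) and the standard library are available. Lean on these libraries where they do the work, as an engineer would, in place of code of your own. Each camera call takes 0.05 s, during which the arm holds its last target.

## Task

The sample run is to be repeated from the last sample to the first: move the four vials with coloured caps from the white rack into the pockets of the dark rack, one per pocket, in the reverse order. The vial that stood leftmost in the white rack (as the robot sees it) goes into the rightmost pocket, the second from the left into the second from the right, and so on. Keep the vials upright all the time and leave them standing in their pockets.

Things in the scene. Friction and masses are not known exactly. Their poses are not given: they have to be found in the camera images.
- vial_red_center (a point): centre (half-way up, 30 mm above its underside) of the vial with the red cap: upright glass screw-cap vial, round, 27 mm in diameter over its whole height of 60 mm, about 30 g; its upper 18 mm is the red cap. Its z axis points up along the vial. It starts standing in the cup of its own colour
- vial_yellow_center (a point): centre (half-way up, 30 mm above its underside) of the vial with the yellow cap: upright glass screw-cap vial, round, 27 mm in diameter over its whole height of 60 mm, about 30 g; its upper 18 mm is the yellow cap. Its z axis points up along the vial. It starts standing in the cup of its own colour
- vial_blue_center (a point): centre (half-way up, 30 mm above its underside) of the vial with the blue cap: upright glass screw-cap vial, round, 27 mm in diameter over its whole height of 60 mm, about 30 g; its upper 18 mm is the blue cap. Its z axis points up along the vial. It starts standing in the cup of its own colour
- vial_green_center (a point): centre (half-way up, 30 mm above its underside) of the vial with the green cap: upright glass screw-cap vial, round, 27 mm in diameter over its whole height of 60 mm, about 30 g; its upper 18 mm is the green cap. Its z axis points up along the vial. It starts standing in the cup of its own colour
- cup_red: red plastic cup fixed on the white rack, where the red-capped vial starts: 48 mm across outside, 36 mm inside, 11 mm high, floor 3 mm thick; origin at the centre of its underside, z up, axes parallel to the white rack's. It stays put and so shows the starting order
- cup_yellow: yellow plastic cup fixed on the white rack, where the yellow-capped vial starts: 48 mm across outside, 36 mm inside, 11 mm high, floor 3 mm thick; origin at the centre of its underside, z up, axes parallel to the white rack's. It stays put and so shows the starting order
- cup_blue: blue plastic cup fixed on the white rack, where the blue-capped vial starts: 48 mm across outside, 36 mm inside, 11 mm high, floor 3 mm thick; origin at the centre of its underside, z up, axes parallel to the white rack's. It stays put and so shows the starting order
- cup_green: green plastic cup fixed on the white rack, where the green-capped vial starts: 48 mm across outside, 36 mm inside, 11 mm high, floor 3 mm thick; origin at the centre of its underside, z up, axes parallel to the white rack's. It stays put and so shows the starting order
- source_rack: white rack that the vials start on, fixed: flat slab 78 x 272 x 12 mm (x, y, z), origin at the centre of its underside, z up, y along its length (to the left as seen by the robot, give or take 0.3 rad). The four coloured cups stand on its top in one row along y, at y = +99, +33, -33, -99 mm in its frame, x = 0; which colour is where varies. It stands on the left or the right side of the bench
- dest_rack: dark metal rack to be filled, fixed: block 78 x 272 x 20 mm (x, y, z), origin at the centre of its underside, z up, y along its length (to the left as seen by the robot, give or take 0.3 rad). Four empty square pockets with light grey floors, 44 x 44 mm and 8 mm deep (floor 12 mm above the origin) at y = +99, +33, -33, -99 mm, x = 0; a vial standing in a pocket has its centre 42 mm above the origin. It stands on the other side of the bench from the white rack

How it is judged (in metres and radians):
At the end, for the whole second after the job is handed in: All four vials stand at rest, upright within 0.12 rad, on the floors of the dark rack's pockets (centre within 12 mm in rack x and y, 4 mm in height), each in the pocket as far from the right as its cup is from the left in the white rack (((y of cup_red in the frame of source_rack between 0.084 and 0.114 m and y of vial_red_center in the frame of dest_rack between -0.111 and -0.087 m) or (y of cup_red in the frame of source_rack between 0.018 and 0.048 m and y of vial_red_center in the frame of dest_rack between -0.045 and -0.021 m) or (y of cup_red in the frame of source_rack between -0.048 and -0.018 m and y of vial_red_center in the frame of dest_rack between 0.021 and 0.045 m) or (y of cup_red in the frame of source_rack between -0.114 and -0.084 m and y of vial_red_center in the frame of dest_rack between 0.087 and 0.111 m)) and x of vial_red_center in the frame of dest_rack between -0.012 and 0.012 m and z of vial_red_center in the frame of dest_rack between 0.038 and 0.046 m and angle between each of vial_red_center, vial_yellow_center, vial_blue_center, vial_green_center's own z axis and vertical below 0.12 rad and linear speed of each of vial_red, vial_yellow, vial_blue, vial_green below 0.02 m/s and ((y of cup_yellow in the frame of source_rack between 0.084 and 0.114 m and y of vial_yellow_center in the frame of dest_rack between -0.111 and -0.087 m) or (y of cup_yellow in the frame of source_rack between 0.018 and 0.048 m and y of vial_yellow_center in the frame of dest_rack between -0.045 and -0.021 m) or (y of cup_yellow in the frame of source_rack between -0.048 and -0.018 m and y of vial_yellow_center in the frame of dest_rack between 0.021 and 0.045 m) or (y of cup_yellow in the frame of source_rack between -0.114 and -0.084 m and y of vial_yellow_center in the frame of dest_rack between 0.087 and 0.111 m)) and x of vial_yellow_center in the frame of dest_rack between -0.012 and 0.012 m and z of vial_yellow_center in the frame of dest_rack between 0.038 and 0.046 m and ((y of cup_blue in the frame of source_rack between 0.084 and 0.114 m and y of vial_blue_center in the frame of dest_rack between -0.111 and -0.087 m) or (y of cup_blue in the frame of source_rack between 0.018 and 0.048 m and y of vial_blue_center in the frame of dest_rack between -0.045 and -0.021 m) or (y of cup_blue in the frame of source_rack between -0.048 and -0.018 m and y of vial_blue_center in the frame of dest_rack between 0.021 and 0.045 m) or (y of cup_blue in the frame of source_rack between -0.114 and -0.084 m and y of vial_blue_center in the frame of dest_rack between 0.087 and 0.111 m)) and x of vial_blue_center in the frame of dest_rack between -0.012 and 0.012 m and z of vial_blue_center in the frame of dest_rack between 0.038 and 0.046 m and ((y of cup_green in the frame of source_rack between 0.084 and 0.114 m and y of vial_green_center in the frame of dest_rack between -0.111 and -0.087 m) or (y of cup_green in the frame of source_rack between 0.018 and 0.048 m and y of vial_green_center in the frame of dest_rack between -0.045 and -0.021 m) or (y of cup_green in the frame of source_rack between -0.048 and -0.018 m and y of vial_green_center in the frame of dest_rack between 0.021 and 0.045 m) or (y of cup_green in the frame of source_rack between -0.114 and -0.084 m and y of vial_green_center in the frame of dest_rack between 0.087 and 0.111 m)) and x of vial_green_center in the frame of dest_rack between -0.012 and 0.012 m and z of vial_green_center in the frame of dest_rack between 0.038 and 0.046 m); the robot touches nothing.
It fails at once if a vial is tipped over (leans more than 0.7 rad) (angle between any of vial_red_center, vial_yellow_center, vial_blue_center, vial_green_center's own z axis and vertical above 0.7 rad).
It also fails if it takes over 104 s, if anything falls off the work surface, if the arm or the gripper's body presses on something with over 40 N, if the wrist force passes 120 N, or if a joint passes its speed limit or range.

## Working session

There is one attempt and no reset: what is moved stays moved. The work goes in short steps, Python scripts to look and compute and a shell command to move; the robot and the scene stay as the last step left them, time stands still between calls to the robot, and variables do not carry over. Pictures are saved under pics/ and viewed, and the job is handed in when it is done.

```bash
mkdir -p pics; ls
python3 - <<'E'
from cell import ctrl
import cv2
s=ctrl.read_state()
for k,v in s.items(): print(k,v)
for n in("top","side"):
    d=ctrl.get_image(n); cv2.imwrite(f"pics/{n}0.png",d["image"][:,:,::-1])
    print(n,{k:v for k,v in d.items() if k not in("image","z_map")}, d["z_map"].min(), d["z_map"].max())
print(ctrl.read_state()["clock"])
E
```

```text
pics
clock 0.0
qpos [ 1.05320091  0.62934161  0.0384445   1.5183763  -0.02701878  0.99628476
 -0.02002159]
qd [-1.87910157e-05 -1.02025062e-03  1.34774598e-04 -9.97239026e-04
 -5.20546747e-04 -2.47781990e-03  2.27023365e-04]
tau [ 4.90901439e-04 -5.63400793e+01  1.22616861e+00 -1.93443775e+01
  1.08794920e-02  1.05308407e-02  1.49110292e-05]
eef_pos [ 283.53472664 -584.20555911  230.38939631]
tool_rot [-3.13970059e+00  1.06690509e-05  4.51761369e-01]
force [ 0.19141562 -0.5063705   0.26339184]
torque [0.01295134 0.0077222  0.00164878]
width 85.50911814730783
top {'vertical_fov': 54.759244568702975, 'cx': 321.1482608091422, 'cy': 200.94383598358988, 'k1': -0.05222934046850645, 'extrinsics': array([[-1.16241915e-02, -9.99880012e-01,  1.02390886e-02,
        -1.02831588e+00],
       [-9.92713791e-01,  1.03114872e-02, -1.20054165e-01,
         5.45119499e+02],
       [ 1.19934180e-01, -1.15600170e-02, -9.92714540e-01,
         9.78132434e+02],
       [ 0.00000000e+00,  0.00000000e+00,  0.00000000e+00,
         1.00000000e+00]])} 0.0 2078.3794
side {'vertical_fov': 48.19133989571043, 'cx': 324.89858057465307, 'cy': 200.62113126270623, 'k1': 0.030302277132307702, 'extrinsics': array([[-9.97876629e-01, -6.48650772e-02, -5.89527884e-03,
         5.16986798e+02],
       [-2.71556331e-02,  4.96606604e-01, -8.67550835e-01,
         7.01109727e+01],
       [ 5.92013863e-02, -8.65548613e-01, -4.97313577e-01,
         1.13909980e+03],
       [ 0.00000000e+00,  0.00000000e+00,  0.00000000e+00,
         1.00000000e+00]])} 0.0 3168.9316
0.1
```

View pics/top0.png

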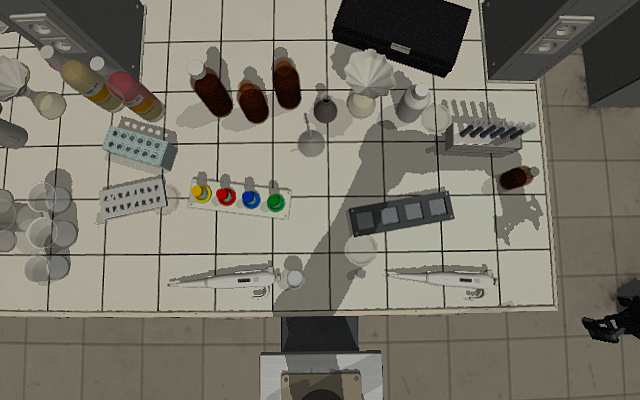

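View pics/side0.png

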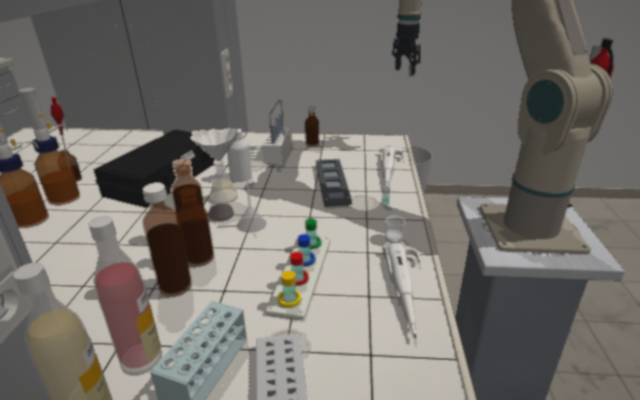

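The top picture shows the caps as yellow (202,192), red (227,196), blue (251,199) and green (275,203), left to right. The dark rack lies at about (400,214), with its pockets from (365,220) to (437,206). So yellow goes to the rightmost pocket, then red, blue and green leftward.

```bash
cat > h.py <<'E'
import numpy as np, cv2
from cell import ctrl
from scipy.spatial.transform import Rotation as R
def cam(d):
    h,w=d["z_map"].shape; f=h/2/np.tan(np.radians(d["vertical_fov"])/2)
    return np.array([[f,0,d["cx"]],[0,f,d["cy"]],[0,0,1.]]), np.array([d["k1"],0,0,0.])
def cloud(d,T=None):
    K,D=cam(d); h,w=d["z_map"].shape
    v,u=np.mgrid[:h,:w]; p=np.stack([u,v],-1).reshape(-1,1,2).astype(float)
    n=cv2.undistortPoints(p,K,D).reshape(h,w,2); z=d["z_map"]
    P=np.dstack([n*z[...,None],z])
    if T is None: T=np.linalg.inv(d["extrinsics"])
    return P@T[:3,:3].T+T[:3,3]
def toolT(s):
    T=np.eye(4); T[:3,:3]=R.from_euler("xyz",s["tool_rot"]).as_matrix(); T[:3,3]=s["eef_pos"]; return T
def project(d,P):
    K,D=cam(d); E=d["extrinsics"]
    return cv2.projectPoints(np.atleast_2d(np.array(P,float)),cv2.Rodrigues(E[:3,:3])[0],E[:3,3],K,D)[0].reshape(-1,2)
E
python3 - <<'E'
from h import *
d=ctrl.get_image("top"); W=cloud(d); im=d["image"]; hsv=cv2.cvtColor(im,cv2.COLOR_RGB2HSV)
print("table z", np.median(W[230:260,150:300,2]), np.median(W[150:175,200:290,2]))
big=cv2.resize(im[150:270,180:470],None,fx=2.7,fy=2.7,interpolation=cv2.INTER_CUBIC); cv2.imwrite("pics/top_crop.png",big[:,:,::-1])
for n,(u,v) in dict(y=(202,192),r=(227,196),b=(251,199),g=(275,203)).items():
    h0=hsv[v,u,0].astype(int); sl=np.s_[v-20:v+20,u-14:u+14]
    dh=np.abs((hsv[sl][...,0].astype(int)-h0+90)%180-90)
    m=(dh<9)&(hsv[sl][...,1]>110)&(hsv[sl][...,2]>60)
    P=W[sl][m]; t=P[P[:,2]>66]; c=P[(P[:,2]<40)]
    print(n,len(t),t.mean(0).round(1),(t.min(0)+t.max(0))[:2]/2,np.median(t[:,2]),"cup",c.mean(0).round(1),((c.min(0)+c.max(0))/2).round(1),np.ptp(c,0).round(0))
# racks
for n,sl,zr,x in(("src",np.s_[170:225,180:300],(8,17),0),("dst",np.s_[185:245,340:465],(15,26),0)):
    P=W[sl].reshape(-1,3); P=P[(P[:,2]>zr[0])&(P[:,2]<zr[1])]
    r=cv2.minAreaRect(P[:,:2].astype(np.float32)); print(n,r,np.median(P[:,2]),cv2.boxPoints(r).round(0).tolist())
for u,v in((365,220),(390,216),(414,211),(437,206)):print(W[v-2:v+3,u-2:u+3].reshape(-1,3).mean(0).round(1))
E
```

```text
table z 0.025300883047179923 -0.1346003101206179
y 97 [569.4 308.2  75.3] [569.53821594 309.11439876] 75.71333576840811 cup [567.9 305.4  20.4] [571.2 311.8  18.4] [47. 50. 17.]
r 100 [561.9 244.   75.9] [562.56606682 244.72052619] 76.1435369493824 cup [557.3 239.2  21.1] [560.9 246.1  24.6] [45. 51. 28.]
b 96 [552.8 176.6  86. ] [495.43782995  98.24666322] 76.10196064623096 cup [547.6 174.   20.7] [552.2 180.6  20.2] [45. 47. 18.]
g 99 [543.1 112.   85.4] [491.30658413  65.79784294] 76.09371865292064 cup [538.5 110.1  21.4] [543.6 113.5  24.1] [45. 45. 25.]
src ((558.0643310546875, 211.7202911376953), (273.7013244628906, 78.60543823242188), 82.54789733886719) 12.863820160000444 [[501.0, 81.0], [579.0, 71.0], [615.0, 342.0], [537.0, 353.0]]
dst ((512.9844360351562, -221.0265350341797), (78.6176528930664, 272.299072265625), 9.497851371765137) 20.748794095977075 [[452.0, -93.0], [497.0, -362.0], [574.0, -349.0], [529.0, -80.0]]
[ 495.2 -123.3   13. ]
[ 505.1 -190.3   13.6]
[ 517.8 -255.4   13.2]
[ 530.5 -318.2   13.5]
```

View pics/top_crop.png

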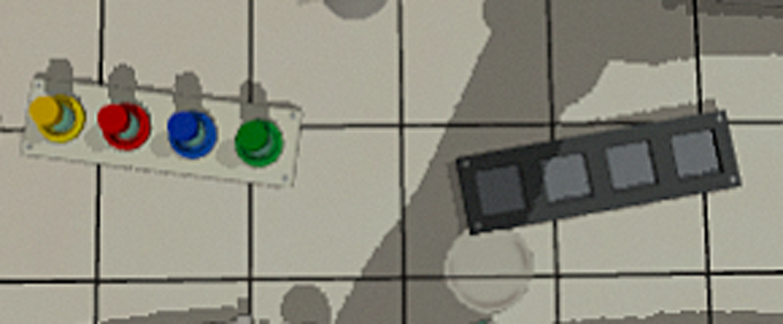

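Rack sizes come out at 273x78 and 272x78 mm and the heights fit, so both poses are trustworthy. Next: obstacles nearby, and a helper for working out shifts.

```bash
cat >> h.py <<'E'
def rack(c,yaw,y):
    a=np.radians(yaw); return np.array([c[0]-np.sin(a)*y,c[1]+np.cos(a)*y])
S=((558.06,211.72),-7.45); Dk=((512.98,-221.03),9.50)
SY=dict(y=99,r=33,b=-33,g=-99)
src={k:rack(*S,v) for k,v in SY.items()}; dst={k:rack(*Dk,-v) for k,v in SY.items()}
def go(x,y,z,yaw):
    s=ctrl.read_state(); T=toolT(s); G=R.from_euler("xyz",[np.pi,0,np.radians(yaw)]).as_matrix()
    d=T[:3,:3].T@(np.array([x,y,z])-T[:3,3]); w=R.from_matrix(T[:3,:3].T@G).as_rotvec(degrees=True)
    print("shift",d.round(1),"turn",w.round(2),"| at",s["eef_pos"].round(1),"rpy",np.degrees(s["tool_rot"]).round(2),"w",round(s["width"],1),"F",s["force"].round(1),"t",s["clock"])
E
python3 - <<'E'
from h import *
print(src,dst)
for n in("top","side"):
    W=cloud(ctrl.get_image(n)).reshape(-1,3); W=W[(W[:,2]>30)&(W[:,0]>380)&(W[:,0]<720)&(abs(W[:,1])<420)]
    b={}
    for p in W: 
        k=(int(p[0]//40)*40,int(p[1]//40)*40); b.setdefault(k,[]).append(p[2])
    print(n,{k:(round(max(v)),len(v)) for k,v in sorted(b.items()) if len(v)>3})
d=ctrl.get_image("side"); im=cv2.resize(d["image"][130:330,200:460],None,fx=3,fy=3)
cv2.imwrite("pics/side_crop.png",im[:,:,::-1])
go(*src["y"],150,82.5)
E
```

```text
{'y': array([570.89643343, 309.88428055]), 'r': array([562.33881114, 244.44142685]), 'b': array([553.78118886, 178.99857315]), 'g': array([545.22356657, 113.55571945])} {'y': array([ 529.31971298, -318.67227455]), 'r': array([ 518.42657099, -253.57742485]), 'b': array([ 507.53342901, -188.48257515]), 'g': array([ 496.64028702, -123.38772545])}
top {(400, 0): (1036, 1024), (520, 80): (80, 103), (520, 120): (79, 20), (520, 160): (80, 105), (520, 200): (79, 30), (520, 240): (79, 33), (520, 280): (78, 18), (560, 160): (81, 26), (560, 200): (82, 34), (560, 240): (80, 46), (560, 280): (81, 111), (560, 320): (76, 7), (600, 400): (75, 22), (640, 360): (77, 90), (640, 400): (79, 149), (680, -440): (167, 169), (680, -400): (166, 419), (680, -360): (70, 96), (680, -40): (35, 6), (680, 0): (127, 164), (680, 360): (78, 87), (680, 400): (80, 59)}
side {(520, 80): (78, 58), (520, 120): (77, 169), (520, 160): (78, 210), (520, 200): (78, 7), (520, 240): (77, 138), (520, 280): (77, 50), (560, 160): (78, 46), (560, 200): (78, 12), (560, 240): (77, 134), (560, 280): (79, 133), (560, 320): (79, 171), (600, 400): (75, 58), (640, 360): (75, 49), (640, 400): (78, 314), (680, -440): (164, 53), (680, -400): (165, 212), (680, -360): (68, 110), (680, 0): (126, 189), (680, 360): (77, 59), (680, 400): (78, 83)}
shift [ 648.8 -679.3   81.5] turn [-3.000e-02 -2.000e-02 -5.661e+01] | at [ 283.7 -584.6  231. ] rpy [-179.96   -0.     25.89] w 85.6 F [1.2 0.  0.6] t 0.3
```

View pics/side_crop.png

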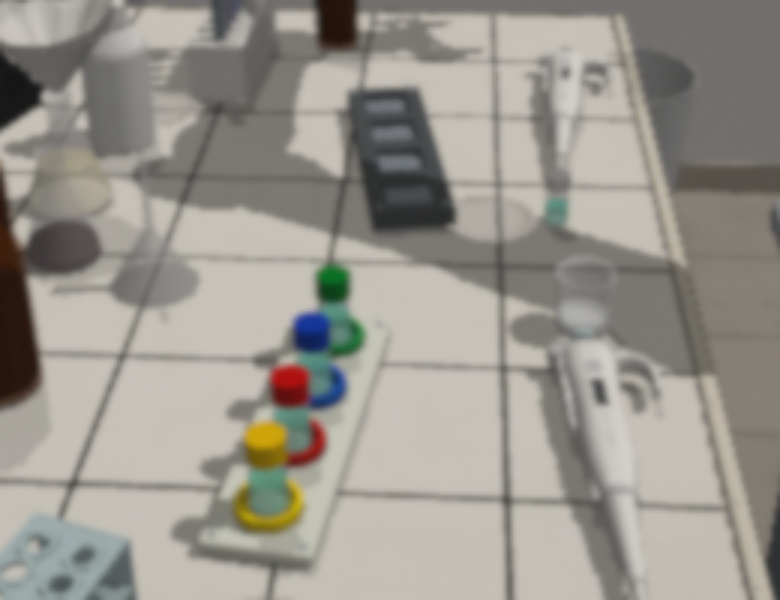

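The side crop shows upright vials in their cups, a flat petri dish by the near end of the dark rack, and a stemmed flask about 100 mm beyond the straight path. Between the racks the way is clear below z=200.

```bash
python3 -m jog '30 -30 0 0 0 -3 1; 70 -73 0 0 0 -7 1; 113 -118 0 0 0 -12 1; 156 -163 0 0 0 -16 1; 199 -208 0 0 0 -20 1; 242 -253 0 0 0 -24 1; 285 -298 0 0 0 -28 1; 320 -335 0 0 0 -31 1'
python3 - <<'E'
from h import *
go(*src["y"],150,82.5)
E
```

```text
clock: 1.3
eef_pos: [426.1, -141.3, 231.7]
tool_rot: [3.141, -0.001, 0.996]
force: [0.6, -0.4, -0.3]
width: 85.6
shift [ 457.3 -123.8   81.8] turn [  0.06  -0.03 -25.42] | at [ 426.1 -141.3  231.7] rpy [ 1.7995e+02 -4.0000e-02  5.7080e+01] w 85.6 F [ 0.6 -0.4 -0.3] t 1.3
```

```bash
python3 -m jog '59 -16 5 0 0 -3 1; 118 -32 10 0 0 -7 1; 177 -48 15 0 0 -10 1; 236 -64 20 0 0 -13 1; 295 -80 30 0 0 -17 1; 354 -96 45 0 0 -20 1; 410 -111 65 0 0 -23 1; 457 -124 81 0 0 -25.4 1'; python3 -m jog '0 0 0 0 0 0 1; 0 0 0 0 0 0 1; 0 0 0 0 0 0 1'
python3 - <<'E'
from h import *
s=ctrl.read_state(); d=ctrl.get_image("wrist"); print(d["hand_eye"].round(2))
W=cloud(d,toolT(s)@d["hand_eye"]); cv2.imwrite("pics/w1.png",d["image"][:,:,::-1])
go(*src["y"],150,82.5)
t=W[(W[...,2]>68)&(W[...,2]<82)]
for k,c in src.items():
    q=t[np.hypot(*(t[:,:2]-c).T)<25]
    if len(q)>30: print(k,c.round(1),len(q),q.mean(0).round(1),((q.min(0)+q.max(0))/2).round(1),np.ptp(q,0).round(1))
E
```

```text
clock: 2.3
eef_pos: [571.5, 309.3, 149.4]
tool_rot: [-3.142, -0.0, 1.439]
force: [0.6, 0.3, -0.1]
width: 85.1
clock: 2.68
eef_pos: [571.8, 304.9, 150.9]
tool_rot: [3.141, 0.001, 1.434]
force: [0.2, -0.5, -0.5]
width: 85.6
[[-0.0000e+00 -9.5000e-01 -3.1000e-01  7.8990e+01]
 [ 1.0000e+00  0.0000e+00 -0.0000e+00 -1.1000e-01]
 [ 0.0000e+00 -3.1000e-01  9.5000e-01 -1.4334e+02]
 [ 0.0000e+00  0.0000e+00  0.0000e+00  1.0000e+00]]
shift [ 4.6 -1.5  1. ] turn [ 0.06  0.03 -0.34] | at [571.8 305.1 151. ] rpy [1.7994e+02 3.0000e-02 8.2160e+01] w 85.8 F [0.5 0.1 0.2] t 2.725
y [570.9 309.9] 930 [570.5 310.6  75.9] [570.5 309.7  73.2] [27.3 27.8 10.2]
r [562.3 244.4] 773 [562.5 247.9  75.7] [562.2 246.3  73. ] [27.4 27.  10. ]
b [553.8 179. ] 667 [554.7 183.2  75.4] [554.2 180.9  72.9] [27.7 28.9  9.8]
```

View pics/w1.png

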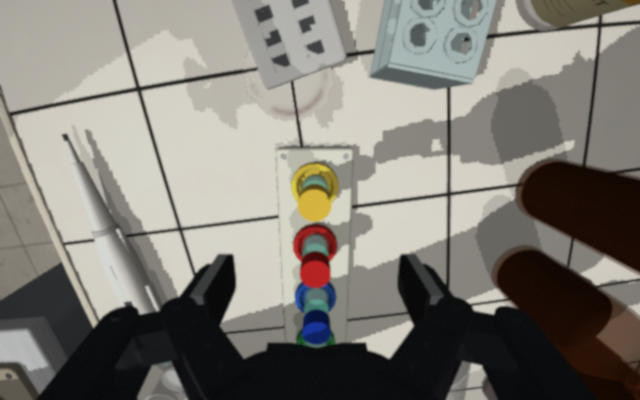

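The wrist picture shows yellow at (315,205), red (315,270) and blue (315,325), in line between the open fingers. The measured cap centre (570.5,310) agrees with the top camera, so I descend.

```bash
python3 -m jog '4.7 -2 15 0 0 -0.3 1; 4.7 -2 40 0 0 -0.3 1; 4.7 -2 65 0 0 -0.3 1; 4.7 -2 90 0 0 -0.3 1; 4.7 -2 108 0 0 -0.3 1; 4.7 -2 117 0 0 -0.3 1; 4.7 -2 117 0 0 -0.3 1; 4.7 -2 117 0 0 -0.3 1'
python3 - <<'E'
from h import *
go(570.5,310,34,82.5)
E
```

```text
clock: 3.72
eef_pos: [570.5, 312.2, 34.2]
tool_rot: [3.14, -0.001, 1.441]
force: [-0.2, 0.6, -0.4]
width: 85.4
shift [-2.2  0.3  0.2] turn [ 0.07 -0.06  0.08] | at [570.5 312.2  34.2] rpy [ 1.7993e+02 -6.0000e-02  8.2580e+01] w 85.4 F [-0.2  0.6 -0.4] t 3.725
```

```bash
python3 -m jog '-2 0 0 0 0 0 0.3; -2 0 0 0 0 0 -1; -2 0 0 0 0 0 -1; -2 0 0 0 0 0 -1; -2 0 0 0 0 0 -1; -2 0 0 0 0 0 -1; -2 0 0 0 0 0 -1; -2 0 0 0 0 0 -1'
python3 - <<'E'
from h import *
go(570.5,310,34,82.5)
E
```

```text
clock: 4.72
eef_pos: [570.0, 310.0, 33.7]
tool_rot: [3.141, -0.0, 1.441]
force: [0.6, -0.7, 5.6]
width: 25.7
shift [ 0.1  0.5 -0.3] turn [ 0.04 -0.03  0.09] | at [570.  310.   33.7] rpy [ 1.7996e+02 -3.0000e-02  8.2590e+01] w 25.7 F [ 0.6 -0.7  5.6] t 4.725
```

```bash
python3 -m jog '0 0 -3 0 0 0 -1; 0 0 -12 0 0 0 -1; 0 0 -27 0 0 0 -1; 0 0 -45 0 0 0 -1; 0 0 -65 0 0 0 -1; 0 0 -85 0 0 0 -1; 0 0 -97 0 0 0 -1; 0 0 -100 0 0 0 -1'
python3 - <<'E'
from h import *
go(*dst["y"],134,99.5)
d=ctrl.get_image("wrist"); cv2.imwrite("pics/w2.png",d["image"][:,:,::-1])
E
```

```text
clock: 5.72
eef_pos: [570.1, 310.0, 134.6]
tool_rot: [3.14, -0.001, 1.441]
force: [0.4, -0.1, -0.1]
width: 25.8
shift [-628.7   40.8   -0. ] turn [  0.09  -0.04 -16.92] | at [570.1 310.  134.6] rpy [ 1.7992e+02 -6.0000e-02  8.2580e+01] w 25.8 F [ 0.4 -0.1 -0.1] t 5.725
```

View pics/w2.png

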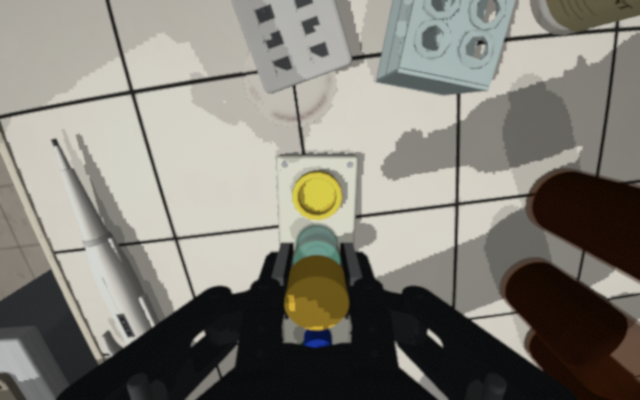

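The yellow vial is held upright at (318,280) and its cup at (317,195) is empty. Carrying it over.

```bash
python3 -m jog '-10 0.6 0 0 0 -0.2 -1; -35 2 0 0 0 -0.9 -1; -75 5 0 0 0 -2 -1; -125 8 0 0 0 -3.3 -1; -175 11 0 0 0 -4.7 -1; -225 15 0 0 0 -6 -1; -275 18 0 0 0 -7.4 -1; -325 21 0 0 0 -8.7 -1'
python3 - <<'E'
from h import *
go(*dst["y"],134,99.5)
E
```

```text
clock: 6.78
eef_pos: [547.4, -17.7, 132.6]
tool_rot: [-3.14, 0.0, 1.594]
force: [0.9, 0.1, -0.3]
width: 25.3
shift [-300.5  -24.9   -1.3] turn [-0.1   0.02 -8.2 ] | at [547.4 -17.7 132.6] rpy [-1.799e+02  2.000e-02  9.130e+01] w 25.3 F [ 0.9  0.1 -0.3] t 6.775
```

```bash
python3 -m jog '-50 -4 0 0 0 -1.4 -1; -100 -8 0 0 0 -2.7 -1; -150 -12 0 0 0 -4.1 -1; -200 -16 0 0 0 -5.5 -1; -245 -20 0 0 0 -6.7 -1; -280 -23 0 0 0 -7.7 -1; -295 -24.5 0 0 0 -8.2 -1; -300 -25 0 0 0 -8.2 -1'; python3 -m jog '0 0 0 0 0 0 -1; 0 0 0 0 0 0 -1'
python3 - <<'E'
from h import *
go(*dst["y"],32,99.5)
s=ctrl.read_state(); d=ctrl.get_image("wrist"); cv2.imwrite("pics/w3.png",d["image"][:,:,::-1])
W=cloud(d,toolT(s)@d["hand_eye"])
m=(W[...,2]>17)&(W[...,2]<26); P=W[m]; P=P[(np.abs(P[:,0]-513)<70)&(np.abs(P[:,1]+221)<170)]; r=cv2.minAreaRect(P[:,:2].astype(np.float32)); print(r,cv2.boxPoints(r).round(1).tolist(),np.median(P[:,2]))
E
```

```text
clock: 7.78
eef_pos: [529.6, -315.7, 132.7]
tool_rot: [-3.141, -0.001, 1.735]
force: [0.7, 0.6, -0.6]
width: 25.9
clock: 8.02
eef_pos: [530.8, -313.7, 133.4]
tool_rot: [3.141, -0.001, 1.739]
force: [0.6, 0.8, -0.4]
width: 25.7
shift [ -4.7  -2.4 101.4] turn [ 0.02 -0.05  0.13] | at [ 530.8 -313.7  133.4] rpy [ 1.7998e+02 -5.0000e-02  9.9630e+01] w 25.7 F [ 0.6  0.8 -0.4] t 8.025
((517.526123046875, -253.91310119628906), (78.86587524414062, 203.76808166503906), 9.583364486694336) [[461.70001220703125, -160.0], [495.6000061035156, -360.8999938964844], [573.4000244140625, -347.79998779296875], [539.4000244140625, -146.89999389648438]] 20.70892932256433
```

View pics/w3.png

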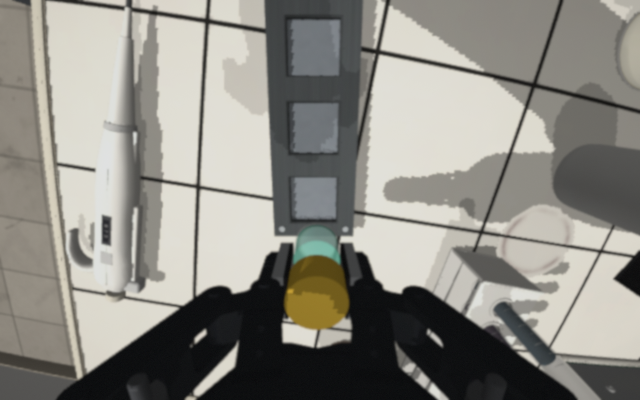

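The grasped vial lines up with the rightmost pocket at (315,198), and the far-end rack corners match the top camera within 1 mm. Lowering.

```bash
python3 -m jog '-4.5 -2 15 0 0 0 -1; -4.5 -2 40 0 0 0 -1; -4.5 -2 65 0 0 0 -1; -4.5 -2 82 0 0 0 -1; -4.5 -2 92 0 0 0 -1; -4.5 -2 98 0 0 0 -1; -4.5 -2 98 0 0 0 -1; -4.5 -2 98 0 0 0 -1'
python3 - <<'E'
from h import *
go(*dst["y"],31,99.5)
E
```

```text
clock: 9.07
eef_pos: [529.6, -320.7, 36.0]
tool_rot: [3.141, 0.001, 1.736]
force: [0.1, 0.0, 0.2]
width: 26.0
shift [2.1 0.1 5. ] turn [ 0.06  0.04 -0.02] | at [ 529.6 -320.7   36. ] rpy [1.7994e+02 4.0000e-02 9.9480e+01] w 26.0 F [0.1 0.  0.2] t 9.075
```

```bash
python3 -m jog '2 0 2 0 0 0 -1; 2 0 4.5 0 0 0 -1; 2 0 4.5 0 0 0 -1; 2 0 4.5 0 0 0 -1'
python3 - <<'E'
from h import *
go(*dst["y"],31,99.5)
E
```

```text
clock: 9.57
eef_pos: [528.7, -318.6, 30.8]
tool_rot: [3.142, 0.0, 1.736]
force: [0.5, 0.6, 0.0]
width: 25.2
shift [-0.2  0.6 -0.2] turn [ 0.    0.   -0.02] | at [ 528.7 -318.6   30.8] rpy [180.     0.    99.48] w 25.2 F [0.5 0.6 0. ] t 9.575
```

```bash
python3 -m jog '0 0 0 0 0 0 -0.2; 0 0 0 0 0 0 0; 0 0 0 0 0 0 0.3; 0 0 0 0 0 0 0.6; 0 0 0 0 0 0 0.6; 0 0 0 0 0 0 0.6'; python3 -m jog '0 0 -10 0 0 0 0.6; 0 0 -30 0 0 0 0.6; 0 0 -60 0 0 0 0.6; 0 0 -95 0 0 0 0.6; 0 0 -120 0 0 0 0.6; 0 0 -120 0 0 0 0.6'
python3 - <<'E'
from h import *
s=ctrl.read_state(); d=ctrl.get_image("wrist"); cv2.imwrite("pics/w4.png",d["image"][:,:,::-1])
W=cloud(d,toolT(s)@d["hand_eye"]); t=W[(W[...,2]>62)&(W[...,2]<82)]; q=t[np.hypot(*(t[:,:2]-dst["y"]).T)<28]
print(dst["y"],len(q),q.mean(0).round(1),((q.min(0)+q.max(0))/2).round(1),np.ptp(q,0).round(1))
go(562.2,245.5,140,82.5)
E
```

```text
clock: 10.32
eef_pos: [528.7, -318.5, 30.8]
tool_rot: [-3.142, -0.0, 1.736]
force: [-0.7, -0.5, 0.0]
width: 68.0
clock: 11.08
eef_pos: [530.5, -319.3, 154.4]
tool_rot: [3.137, 0.004, 1.736]
force: [0.1, -0.5, -0.3]
width: 68.4
[ 529.31971298 -318.67227455] 900 [ 528.1 -317.1   72.6] [ 528.3 -318.2   68.7] [27.2 27.4 13.4]
shift [551.3 125.3  11.8] turn [ 0.15  0.1  16.98] | at [ 529.3 -318.9  152.7] rpy [1.7987e+02 1.2000e-01 9.9480e+01] w 68.2 F [-0.4 -0.4 -0.4] t 11.125
```

View pics/w4.png

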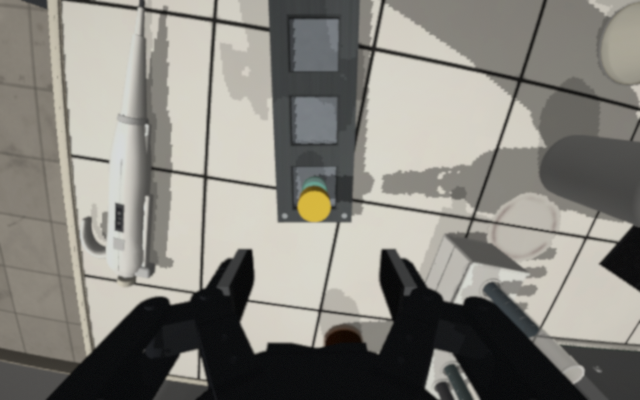

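Yellow stands upright in the rightmost pocket: cap at (314,205), within about 1 mm of centre, top at z 72.6. Red is next.

```bash
python3 -m jog '20 5 0 0 0 1 0.6; 55 13 0 0 0 2.5 0.6; 100 23 0 0 0 4 0.6; 150 34 0 0 0 5.5 0.6; 200 46 0 0 0 7 0.6; 250 57 0 0 0 8.5 0.6; 300 68 0 0 0 10 0.6; 350 80 0 0 0 11.5 0.6'
python3 - <<'E'
from h import *
go(562.2,245.5,140,82.5)
E
```

```text
clock: 12.12
eef_pos: [549.1, 41.3, 150.0]
tool_rot: [-3.14, 0.0, 1.535]
force: [-0.0, -0.3, -0.4]
width: 68.2
shift [204.6   5.7   9.9] turn [-0.1   0.03  5.43] | at [549.1  41.3 150. ] rpy [-1.799e+02  2.000e-02  8.793e+01] w 68.2 F [-0.  -0.3 -0.4] t 12.125
```

```bash
python3 -m jog '45 1.3 2 0 0 1.3 0.6; 90 2.5 5 0 0 2.5 0.6; 135 3.8 7 0 0 3.8 0.6; 175 5 9 0 0 4.8 0.6; 198 5.5 10 0 0 5.4 0.6; 204 5.7 10 0 0 5.4 0.6; 204 5.7 10 0 0 5.4 0.6; 204 5.7 10 0 0 5.4 0.6'
python3 - <<'E'
from h import *
s=ctrl.read_state(); d=ctrl.get_image("wrist")
W=cloud(d,toolT(s)@d["hand_eye"]); t=W[(W[...,2]>68)&(W[...,2]<82)]
for k in "rbg":
    q=t[np.hypot(*(t[:,:2]-src[k]).T)<25]
    if len(q)>30: print(k,src[k].round(1),len(q),q.mean(0).round(1),((q.min(0)+q.max(0))/2).round(1),np.ptp(q,0).round(1))
go(562.2,245.5,34,82.5)
E
```

```text
clock: 13.12
eef_pos: [563.0, 241.5, 140.6]
tool_rot: [-3.141, 0.002, 1.439]
force: [0.0, -0.5, 0.5]
width: 68.4
r [562.3 244.4] 1018 [562.3 246.8  75.9] [562.1 245.7  73.2] [27.1 27.8 10.3]
b [553.8 179. ] 832 [554.6 182.5  75.5] [554.1 180.5  72.9] [27.7 27.5  9.6]
g [545.2 113.6] 534 [545.5 121.2  74.8] [544.6 119.5  72.9] [27.7 19.5  9.7]
shift [  3.8  -1.3 106.7] turn [-0.01  0.07 -0.03] | at [563.1 241.7 140.7] rpy [-1.7999e+02  7.0000e-02  8.2470e+01] w 68.1 F [-0.1 -0.  -0.3] t 13.175
```

```bash
python3 -m jog '3 -1.3 15 0 0 0 0.6; 3 -1.3 40 0 0 0 0.6; 3 -1.3 65 0 0 0 0.6; 3 -1.3 88 0 0 0 0.6; 3 -1.3 102 0 0 0 0.6; 3 -1.3 107 0 0 0 0.6; 3 -1.3 107 0 0 0 0.6; 3 -1.3 107 0 0 0 0.6'
python3 - <<'E'
from h import *
go(562.2,245.5,34,82.5)
E
```

```text
clock: 14.18
eef_pos: [562.5, 247.0, 34.6]
tool_rot: [3.14, -0.001, 1.441]
force: [-0.3, -0.7, 0.4]
width: 68.4
shift [-1.5 -0.1  0.6] turn [ 0.07 -0.05  0.08] | at [562.5 247.   34.6] rpy [ 1.7993e+02 -5.0000e-02  8.2580e+01] w 68.4 F [-0.3 -0.7  0.4] t 14.175
```

```bash
python3 -m jog '-1.5 0 0.5 0 0 0 0.2; -1.5 0 0.5 0 0 0 -1; -1.5 0 0.5 0 0 0 -1; -1.5 0 0.5 0 0 0 -1; -1.5 0 0.5 0 0 0 -1; -1.5 0 0.5 0 0 0 -1; -1.5 0 0.5 0 0 0 -1; -1.5 0 0.5 0 0 0 -1'; python3 -m jog '0 0 -3 0 0 0 -1; 0 0 -12 0 0 0 -1; 0 0 -27 0 0 0 -1; 0 0 -45 0 0 0 -1; 0 0 -65 0 0 0 -1; 0 0 -85 0 0 0 -1; 0 0 -97 0 0 0 -1; 0 0 -100 0 0 0 -1'
python3 - <<'E'
from h import *
go(*dst["r"],134,99.5)
E
```

```text
clock: 15.18
eef_pos: [562.0, 245.3, 33.8]
tool_rot: [3.141, -0.0, 1.441]
force: [-0.2, -0.7, 5.8]
width: 26.0
clock: 16.18
eef_pos: [562.2, 245.4, 134.6]
tool_rot: [3.14, -0.001, 1.441]
force: [-0.6, 0.6, -1.3]
width: 25.7
shift [-5.005e+02  2.100e+01  2.000e-01] turn [  0.1   -0.04 -16.92] | at [562.2 245.4 134.6] rpy [ 1.799e+02 -6.000e-02  8.258e+01] w 25.7 F [-0.6  0.6 -1.3] t 16.175
```

Red is held. Carrying it to the second pocket from the right.

```bash
python3 -m jog '-10 0.4 0 0 0 -0.3 -1; -35 1.5 0 0 0 -1.2 -1; -75 3 0 0 0 -2.5 -1; -120 5 0 0 0 -4 -1; -165 7 0 0 0 -5.6 -1; -210 9 0 0 0 -7.1 -1; -255 11 0 0 0 -8.6 -1; -300 13 0 0 0 -10.1 -1'
python3 - <<'E'
from h import *
go(*dst["r"],134,99.5)
E
```

```text
clock: 17.18
eef_pos: [534.7, -56.2, 132.5]
tool_rot: [-3.14, 0.0, 1.618]
force: [1.0, -0.2, 0.6]
width: 25.9
shift [-196.4  -25.6   -1.4] turn [-0.1   0.   -6.79] | at [534.7 -56.2 132.5] rpy [-1.799e+02  1.000e-02  9.271e+01] w 25.9 F [ 1.  -0.2  0.6] t 17.175
```

```bash
python3 -m jog '-42 -5.5 0 0 0 -1.4 -1; -84 -11 0 0 0 -2.8 -1; -126 -16.5 0 0 0 -4.3 -1; -162 -21 0 0 0 -5.6 -1; -185 -24 0 0 0 -6.4 -1; -196 -25.5 0 0 0 -6.8 -1; -197 -25.5 0 0 0 -6.8 -1; -197 -25.5 0 0 0 -6.8 -1'; python3 -m jog '0 0 0 0 0 0 -1; 0 0 0 0 0 0 -1'
python3 - <<'E'
from h import *
go(*dst["r"],36,99.5)
E
```

```text
clock: 18.18
eef_pos: [519.8, -250.5, 133.2]
tool_rot: [3.142, -0.001, 1.738]
force: [-0.6, 0.5, 0.2]
width: 25.8
clock: 18.42
eef_pos: [519.9, -251.1, 133.4]
tool_rot: [3.141, -0.0, 1.738]
force: [0.9, -0.1, -0.3]
width: 25.7
shift [-2.2 -1.9 97.4] turn [ 0.01 -0.01  0.06] | at [ 519.9 -251.1  133.4] rpy [ 1.7999e+02 -1.0000e-02  9.9560e+01] w 25.7 F [ 0.9 -0.1 -0.3] t 18.425
```

```bash
python3 -m jog '-1.5 -1.7 15 0 0 0 -1; -1.5 -1.7 40 0 0 0 -1; -1.5 -1.7 65 0 0 0 -1; -1.5 -1.7 82 0 0 0 -1; -1.5 -1.7 92 0 0 0 -1; -1.5 -1.7 97 0 0 0 -1; -1.5 -1.7 97 0 0 0 -1; -1.5 -1.7 97 0 0 0 -1'
python3 - <<'E'
from h import *
go(*dst["r"],31,99.5)
E
```

```text
clock: 19.42
eef_pos: [518.7, -253.9, 37.0]
tool_rot: [3.141, 0.001, 1.736]
force: [-0.2, -0.8, -0.7]
width: 25.9
shift [ 0.4 -0.2  6. ] turn [ 0.06  0.04 -0.02] | at [ 518.7 -253.9   37. ] rpy [1.7994e+02 4.0000e-02 9.9480e+01] w 25.9 F [-0.2 -0.8 -0.7] t 19.425
```

```bash
python3 -m jog '0 0 3 0 0 0 -1; 0 0 5.5 0 0 0 -1; 0 0 5.5 0 0 0 -1; 0 0 5.5 0 0 0 -1'; python3 -m jog '0 0 0 0 0 0 -0.2; 0 0 0 0 0 0 0; 0 0 0 0 0 0 0.3; 0 0 0 0 0 0 0.6; 0 0 0 0 0 0 0.6; 0 0 0 0 0 0 0.6';  python3 -m jog '0 0 -10 0 0 0 0.6; 0 0 -30 0 0 0 0.6; 0 0 -60 0 0 0 0.6; 0 0 -95 0 0 0 0.6; 0 0 -115 0 0 0 0.6; 0 0 -115 0 0 0 0.6'
python3 - <<'E'
from h import *
s=ctrl.read_state(); d=ctrl.get_image("wrist"); cv2.imwrite("pics/w5.png",d["image"][:,:,::-1])
W=cloud(d,toolT(s)@d["hand_eye"]); t=W[(W[...,2]>62)&(W[...,2]<82)]; q=t[np.hypot(*(t[:,:2]-dst["r"]).T)<28]
print(dst["r"],len(q),q.mean(0).round(1),((q.min(0)+q.max(0))/2).round(1),np.ptp(q,0).round(1))
go(554,179.8,140,82.5)
E
```

```text
clock: 19.92
eef_pos: [518.3, -253.7, 30.8]
tool_rot: [3.141, 0.0, 1.736]
force: [-0.1, -1.1, 0.3]
width: 25.7
clock: 20.68
eef_pos: [518.2, -253.7, 30.8]
tool_rot: [3.142, 0.0, 1.736]
force: [-0.3, 0.2, -0.8]
width: 68.3
clock: 21.42
eef_pos: [519.4, -254.1, 147.9]
tool_rot: [3.138, 0.002, 1.736]
force: [0.3, 0.2, -0.2]
width: 68.0
[ 518.42657099 -253.57742485] 949 [ 517.6 -251.6   72.6] [ 517.9 -253.    68.7] [27.5 27.7 13. ]
shift [422.  106.5   6.2] turn [ 0.08  0.05 16.97] | at [ 518.4 -253.9  146.5] rpy [1.7993e+02 6.0000e-02 9.9470e+01] w 68.2 F [ 0.2 -0.2 -0.5] t 21.475
```

View pics/w5.png

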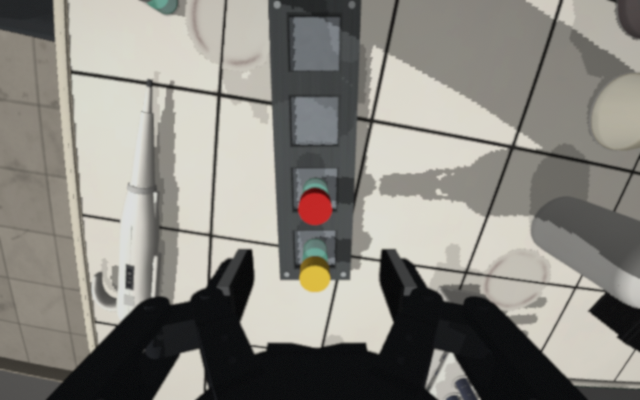

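Red (315,208) and yellow (315,272) stand upright in the two right pockets. Blue is next.

```bash
python3 -m jog '15 4 0 0 0 1 0.6; 45 11 0 0 0 2.5 0.6; 85 21 0 0 0 4 0.6; 130 33 0 0 0 5.5 0.6; 175 44 0 0 0 7 0.6; 220 56 0 0 0 8.5 0.6; 265 67 0 0 0 10 0.6; 310 78 0 0 0 12 0.6'
python3 - <<'E'
from h import *
go(554,179.8,140,82.5)
E
```

```text
clock: 22.48
eef_pos: [543.2, 66.2, 144.6]
tool_rot: [-3.139, 0.001, 1.526]
force: [0.2, -0.6, -0.3]
width: 68.3
shift [114.    5.7   4.5] turn [-0.12  0.04  4.92] | at [543.2  66.2 144.6] rpy [-1.7988e+02  3.0000e-02  8.7420e+01] w 68.3 F [ 0.2 -0.6 -0.3] t 22.475
```

```bash
python3 -m jog '40 2 2 0 0 1.5 0.6; 75 4 4 0 0 3 0.6; 100 5 4 0 0 4.4 0.6; 112 5.5 4 0 0 4.9 0.6; 115 5.7 4 0 0 4.9 0.6; 115 5.7 4 0 0 4.9 0.6; 115 5.7 4 0 0 4.9 0.6'
python3 - <<'E'
from h import *
s=ctrl.read_state(); d=ctrl.get_image("wrist")
W=cloud(d,toolT(s)@d["hand_eye"]); t=W[(W[...,2]>68)&(W[...,2]<82)]
for k in "bg":
    q=t[np.hypot(*(t[:,:2]-src[k]).T)<25]
    if len(q)>30: print(k,src[k].round(1),len(q),q.mean(0).round(1),((q.min(0)+q.max(0))/2).round(1),np.ptp(q,0).round(1))
go(554,179.8,34,82.5)
E
```

```text
clock: 23.35
eef_pos: [554.9, 178.0, 141.7]
tool_rot: [-3.141, 0.001, 1.44]
force: [1.0, -0.2, -0.5]
width: 68.5
b [553.8 179. ] 1000 [554.3 181.4  75.9] [554.3 180.1  73.5] [27.4 27.8 10.5]
g [545.2 113.6] 822 [544.9 117.2  75.5] [544.7 115.3  73. ] [27.4 27.6  9.9]
shift [  1.5  -1.2 107.8] turn [ 0.    0.04 -0.01] | at [555.  178.2 141.8] rpy [1.800e+02 4.000e-02 8.249e+01] w 68.3 F [ 0.4 -0.3 -0.4] t 23.4
```

```bash
python3 -m jog '1 -0.8 15 0 0 0 0.6; 1 -0.8 40 0 0 0 0.6; 1 -0.8 65 0 0 0 0.6; 1 -0.8 88 0 0 0 0.6; 1 -0.8 102 0 0 0 0.6; 1 -0.8 108 0 0 0 0.6; 1 -0.8 108 0 0 0 0.6; 1 -0.8 108 0 0 0 0.6'
python3 - <<'E'
from h import *
go(554.2,179.8,34,82.5)
E
```

```text
clock: 24.4
eef_pos: [554.7, 180.9, 34.5]
tool_rot: [3.14, -0.001, 1.441]
force: [0.6, 0.0, -0.1]
width: 68.2
shift [-1.2 -0.4  0.5] turn [ 0.07 -0.04  0.08] | at [554.7 180.9  34.5] rpy [ 1.7993e+02 -4.0000e-02  8.2580e+01] w 68.2 F [ 0.6  0.  -0.1] t 24.4
```

```bash
python3 -m jog '-1 0 0.5 0 0 0 0.2; -1 0 0.5 0 0 0 -1; -1 0 0.5 0 0 0 -1; -1 0 0.5 0 0 0 -1; -1 0 0.5 0 0 0 -1; -1 0 0.5 0 0 0 -1; -1 0 0.5 0 0 0 -1; -1 0 0.5 0 0 0 -1'; python3 -m jog '0 0 -3 0 0 0 -1; 0 0 -12 0 0 0 -1; 0 0 -27 0 0 0 -1; 0 0 -45 0 0 0 -1; 0 0 -65 0 0 0 -1; 0 0 -85 0 0 0 -1; 0 0 -97 0 0 0 -1; 0 0 -100 0 0 0 -1'
python3 - <<'E'
from h import *
go(*dst["b"],134,99.5)
E
```

```text
clock: 25.4
eef_pos: [554.3, 179.7, 33.8]
tool_rot: [3.141, -0.0, 1.441]
force: [-1.0, -1.0, 5.3]
width: 25.8
clock: 26.4
eef_pos: [554.5, 179.8, 134.6]
tool_rot: [3.14, -0.001, 1.441]
force: [-1.0, -0.7, 0.2]
width: 25.7
shift [-3.713e+02  1.000e+00  3.000e-01] turn [  0.11  -0.03 -16.92] | at [554.5 179.8 134.6] rpy [ 1.799e+02 -5.000e-02  8.258e+01] w 25.7 F [-1.  -0.7  0.2] t 26.4
```

```bash
python3 -m jog '-8 0 0 0 0 -0.3 -1; -28 0 0 0 0 -1.2 -1; -58 0 0 0 0 -2.6 -1; -98 0 0 0 0 -4.4 -1; -140 0 0 0 0 -6.3 -1; -182 0 0 0 0 -8.2 -1; -222 1 0 0 0 -10 -1; -260 1 0 0 0 -12 -1'
python3 - <<'E'
from h import *
go(*dst["b"],134,99.5)
E
```

```text
clock: 27.4
eef_pos: [520.3, -80.4, 132.5]
tool_rot: [-3.14, 0.0, 1.651]
force: [0.3, 0.4, -0.1]
width: 25.6
shift [-106.7  -21.4   -1.5] turn [-0.11 -0.   -4.89] | at [520.3 -80.4 132.5] rpy [-179.89    0.     94.61] w 25.6 F [ 0.3  0.4 -0.1] t 27.4
```

```bash
python3 -m jog '-35 -7 0 0 0 -1.6 -1; -65 -13 0 0 0 -3 -1; -88 -17.5 0 0 0 -4.2 -1; -102 -20.5 0 0 0 -4.9 -1; -107 -21.3 0 0 0 -4.9 -1; -107 -21.3 0 0 0 -4.9 -1; -107 -21.3 0 0 0 -4.9 -1; -107 -21.3 0 0 0 -4.9 -1'
python3 - <<'E'
from h import *
go(*dst["b"],36,99.5)
E
```

```text
clock: 28.4
eef_pos: [509.0, -185.7, 133.4]
tool_rot: [3.141, -0.0, 1.738]
force: [-0.1, 0.5, -0.3]
width: 25.7
shift [-2.5 -1.9 97.4] turn [ 0.01 -0.01  0.07] | at [ 509.  -185.7  133.4] rpy [ 1.7999e+02 -1.0000e-02  9.9570e+01] w 25.7 F [-0.1  0.5 -0.3] t 28.4
```

```bash
python3 -m jog '-2 -1.7 15 0 0 0 -1; -2 -1.7 40 0 0 0 -1; -2 -1.7 65 0 0 0 -1; -2 -1.7 82 0 0 0 -1; -2 -1.7 92 0 0 0 -1; -2 -1.7 97 0 0 0 -1; -2 -1.7 97 0 0 0 -1; -2 -1.7 97 0 0 0 -1'
python3 - <<'E'
from h import *
go(*dst["b"],31,99.5)
E
```

```text
clock: 29.4
eef_pos: [507.9, -189.0, 36.9]
tool_rot: [3.141, 0.001, 1.736]
force: [-0.4, 0.5, 0.1]
width: 25.7
shift [ 0.6 -0.3  5.9] turn [ 0.06  0.03 -0.02] | at [ 507.9 -189.    36.9] rpy [1.7994e+02 3.0000e-02 9.9480e+01] w 25.7 F [-0.4  0.5  0.1] t 29.4
```

```bash
python3 -m jog '0 0 3 0 0 0 -1; 0 0 5.5 0 0 0 -1; 0 0 5.5 0 0 0 -1; 0 0 5.5 0 0 0 -1'; python3 -m jog '0 0 0 0 0 0 -0.2; 0 0 0 0 0 0 0; 0 0 0 0 0 0 0.3; 0 0 0 0 0 0 0.6; 0 0 0 0 0 0 0.6; 0 0 0 0 0 0 0.6';  python3 -m jog '0 0 -10 0 0 0 0.6; 0 0 -30 0 0 0 0.6; 0 0 -60 0 0 0 0.6; 0 0 -95 0 0 0 0.6; 0 0 -115 0 0 0 0.6; 0 0 -115 0 0 0 0.6'
python3 - <<'E'
from h import *
s=ctrl.read_state(); d=ctrl.get_image("wrist"); cv2.imwrite("pics/w6.png",d["image"][:,:,::-1])
W=cloud(d,toolT(s)@d["hand_eye"]); t=W[(W[...,2]>62)&(W[...,2]<82)]; q=t[np.hypot(*(t[:,:2]-dst["b"]).T)<28]
print(dst["b"],len(q),q.mean(0).round(1),((q.min(0)+q.max(0))/2).round(1),np.ptp(q,0).round(1))
go(544.8,114.2,140,82.5)
E
```

```text
clock: 29.9
eef_pos: [507.5, -189.0, 30.8]
tool_rot: [3.141, 0.0, 1.736]
force: [0.8, 0.3, 0.7]
width: 25.4
clock: 30.65
eef_pos: [507.4, -188.8, 30.8]
tool_rot: [3.142, -0.0, 1.736]
force: [0.1, -1.2, 0.2]
width: 68.0
clock: 31.4
eef_pos: [508.6, -189.3, 147.8]
tool_rot: [3.138, 0.002, 1.736]
force: [-0.3, 0.3, -0.1]
width: 68.3
[ 507.53342901 -188.48257515] 947 [ 506.8 -186.7   72.6] [ 507.  -188.1   68.7] [27.2 28.2 13.2]
shift [293.1  86.5   6.4] turn [ 0.09  0.04 16.97] | at [ 507.7 -189.1  146.6] rpy [1.7992e+02 6.0000e-02 9.9470e+01] w 68.8 F [-1.1 -1.  -0.6] t 31.45
```

View pics/w6.png

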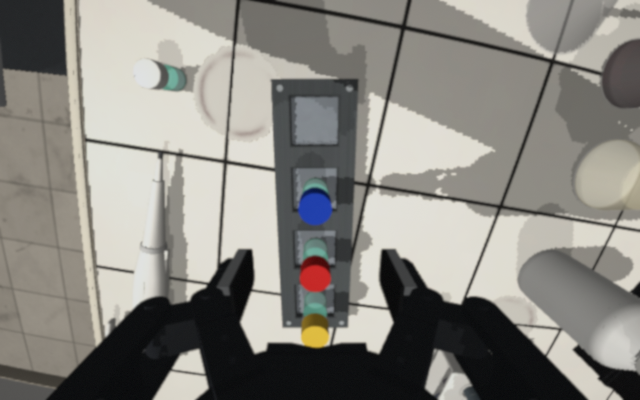

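Blue (315,208), red and yellow are standing upright in their pockets. The leftmost pocket at (316,120) is free. A white-capped vial at (155,75) is not part of the job and stays clear. Green is next.

```bash
python3 -m jog '12 3 0 0 0 1 0.6; 38 11 0 0 0 2.7 0.6; 75 22 0 0 0 5 0.6; 118 35 0 0 0 7.5 0.6; 160 47 0 0 0 10 0.6; 200 59 0 0 0 12.3 0.6; 235 69 0 0 0 14.5 0.6; 262 77 3 0 0 16 0.6'
python3 - <<'E'
from h import *
go(544.8,114.2,140,82.5)
E
```

```text
clock: 32.45
eef_pos: [539.2, 85.3, 141.9]
tool_rot: [-3.14, -0.001, 1.458]
force: [0.3, -0.4, -1.0]
width: 68.0
shift [29.3  2.3  1.9] turn [-0.09 -0.03  1.06] | at [539.2  85.3 141.9] rpy [-1.7991e+02 -3.0000e-02  8.3560e+01] w 68.0 F [ 0.3 -0.4 -1. ] t 32.45
```

```bash
python3 -m jog '17 1.3 2 0 0 1 0.6; 26 2 2 0 0 1 0.6; 29 2.3 2 0 0 1 0.6; 29 2.3 2 0 0 1 0.6; 29 2.3 2 0 0 1 0.6'
python3 - <<'E'
from h import *
s=ctrl.read_state(); d=ctrl.get_image("wrist")
W=cloud(d,toolT(s)@d["hand_eye"]); t=W[(W[...,2]>68)&(W[...,2]<82)]
for k in "g":
    q=t[np.hypot(*(t[:,:2]-src[k]).T)<25]
    if len(q)>30: print(k,src[k].round(1),len(q),q.mean(0).round(1),((q.min(0)+q.max(0))/2).round(1),np.ptp(q,0).round(1))
go(544.8,114.2,34,82.5)
E
```

```text
clock: 33.08
eef_pos: [545.7, 109.8, 140.8]
tool_rot: [-3.141, 0.001, 1.438]
force: [0.0, -0.4, 0.3]
width: 68.4
g [545.2 113.6] 1008 [544.7 115.9  76. ] [544.6 114.9  73.3] [27.4 27.9 10.1]
shift [  4.3  -1.5 106.8] turn [ 0.    0.02 -0.09] | at [545.8 109.8 140.8] rpy [1.800e+02 2.000e-02 8.241e+01] w 68.1 F [ 1.1 -0.   0.2] t 33.125
```

```bash
python3 -m jog '3.5 -1.3 15 0 0 0 0.6; 3.5 -1.3 40 0 0 0 0.6; 3.5 -1.3 65 0 0 0 0.6; 3.5 -1.3 88 0 0 0 0.6; 3.5 -1.3 102 0 0 0 0.6; 3.5 -1.3 107 0 0 0 0.6; 3.5 -1.3 107 0 0 0 0.6; 3.5 -1.3 107 0 0 0 0.6'
python3 - <<'E'
from h import *
go(544.7,114.4,34,82.5)
E
```

```text
clock: 34.12
eef_pos: [545.5, 114.6, 34.5]
tool_rot: [3.14, -0.001, 1.44]
force: [-0.3, -0.4, 0.9]
width: 68.1
shift [-0.3 -0.8  0.5] turn [ 0.07 -0.03 -0.02] | at [545.5 114.6  34.5] rpy [ 1.7993e+02 -3.0000e-02  8.2480e+01] w 68.1 F [-0.3 -0.4  0.9] t 34.125
```

```bash
python3 -m jog '0 -0.5 0.5 0 0 0 0.2; 0 -0.5 0.5 0 0 0 -1; 0 -0.5 0.5 0 0 0 -1; 0 -0.5 0.5 0 0 0 -1; 0 -0.5 0.5 0 0 0 -1; 0 -0.5 0.5 0 0 0 -1; 0 -0.5 0.5 0 0 0 -1; 0 -0.5 0.5 0 0 0 -1'; python3 -m jog '0 0 -3 0 0 0 -1; 0 0 -12 0 0 0 -1; 0 0 -27 0 0 0 -1; 0 0 -45 0 0 0 -1; 0 0 -65 0 0 0 -1; 0 0 -85 0 0 0 -1; 0 0 -97 0 0 0 -1; 0 0 -100 0 0 0 -1'
python3 - <<'E'
from h import *
go(*dst["g"],134,99.5)
E
```

```text
clock: 35.12
eef_pos: [544.6, 114.5, 33.8]
tool_rot: [3.141, -0.0, 1.44]
force: [-1.2, -0.4, 6.6]
width: 25.8
clock: 36.12
eef_pos: [545.0, 114.5, 134.6]
tool_rot: [3.14, -0.001, 1.439]
force: [0.5, 0.3, 0.4]
width: 25.8
shift [-242.2  -16.8    0.4] turn [  0.11  -0.02 -17.03] | at [545.  114.5 134.6] rpy [ 1.7989e+02 -4.0000e-02  8.2470e+01] w 25.8 F [0.5 0.3 0.4] t 36.125
```

```bash
python3 -m jog '-8 -0.5 0 0 0 -0.5 -1; -28 -2 0 0 0 -2 -1; -60 -4 0 0 0 -4.2 -1; -100 -7 0 0 0 -7 -1; -140 -9.5 0 0 0 -9.8 -1; -180 -12.5 0 0 0 -12.6 -1; -212 -14.7 0 0 0 -15 -1; -232 -16 0 0 0 -16.5 -1'; python3 -m jog '-8 -3 0 0 0 -0.5 -1; -10 -3.5 0 0 0 -0.5 -1; -10 -3.5 0 0 0 -0.5 -1; -10 -3.5 0 0 0 -0.5 -1'
python3 - <<'E'
from h import *
go(*dst["g"],36,99.5)
E
```

```text
clock: 37.12
eef_pos: [496.6, -116.1, 132.4]
tool_rot: [-3.139, 0.0, 1.726]
force: [-0.6, 0.1, 0.3]
width: 25.5
clock: 37.62
eef_pos: [496.6, -122.8, 133.4]
tool_rot: [3.141, -0.0, 1.738]
force: [0.2, 0.3, -0.3]
width: 25.7
shift [-0.6 -0.1 97.4] turn [ 0.02 -0.02  0.07] | at [ 496.6 -122.8  133.4] rpy [ 1.7998e+02 -2.0000e-02  9.9570e+01] w 25.7 F [ 0.2  0.3 -0.3] t 37.625
```

```bash
python3 -m jog '0 0 15 0 0 0 -1; 0 0 40 0 0 0 -1; 0 0 65 0 0 0 -1; 0 0 82 0 0 0 -1; 0 0 92 0 0 0 -1; 0 0 97 0 0 0 -1; 0 0 97 0 0 0 -1; 0 0 97 0 0 0 -1'
python3 - <<'E'
from h import *
go(*dst["g"],31,99.5)
E
```

```text
clock: 38.62
eef_pos: [496.8, -123.9, 36.8]
tool_rot: [3.141, 0.0, 1.736]
force: [-0.3, -0.5, -0.1]
width: 26.0
shift [ 0.6 -0.1  5.8] turn [ 0.06  0.02 -0.02] | at [ 496.8 -123.9   36.8] rpy [1.7994e+02 2.0000e-02 9.9480e+01] w 26.0 F [-0.3 -0.5 -0.1] t 38.625
```

```bash
python3 -m jog '0 0 3 0 0 0 -1; 0 0 5.5 0 0 0 -1; 0 0 5.5 0 0 0 -1; 0 0 5.5 0 0 0 -1'; python3 -m jog '0 0 0 0 0 0 -0.2; 0 0 0 0 0 0 0; 0 0 0 0 0 0 0.3; 0 0 0 0 0 0 0.6; 0 0 0 0 0 0 0.6; 0 0 0 0 0 0 0.6';  python3 -m jog '0 0 -10 0 0 0 0.6; 0 0 -30 0 0 0 0.6; 0 0 -60 0 0 0 0.6; 0 0 -95 0 0 0 0.6; 0 0 -130 0 0 0 0.6; 0 0 -150 0 0 0 0.6'; python3 -m jog '40 0 -10 0 0 0 0.6; 90 0 -20 0 0 0 0.6; 140 0 -30 0 0 0 0.6; 190 0 -30 0 0 0 0.6; 230 0 -30 0 0 0 0.6; 250 0 -30 0 0 0 0.6; 250 0 -30 0 0 0 0.6; 250 0 -30 0 0 0 0.6'
python3 - <<'E'
from h import *
for n in("top","side"):
    d=ctrl.get_image(n); W=cloud(d); sl=np.s_[150:270,330:480] if n=="top" else np.s_[120:250,280:400]
    cv2.imwrite(f"pics/{n}_end.png",cv2.resize(d["image"][sl],None,fx=4,fy=4)[:,:,::-1])
    t=W.reshape(-1,3); c=d["image"].reshape(-1,3)
    m=(t[:,2]>62)&(t[:,2]<82)
    for k in "yrbg":
        mm=m&(np.hypot(*(t[:,:2]-dst[k]).T)<28); q=t[mm]
        print(n,k,dst[k].round(1),len(q),((q.min(0)+q.max(0))/2).round(1),np.median(q[:,2]).round(1),"rgb",np.median(c[mm],0))
print(ctrl.read_state()["clock"],ctrl.read_state()["eef_pos"])
E
```

```text
clock: 39.12
eef_pos: [496.4, -123.9, 30.8]
tool_rot: [3.142, 0.0, 1.736]
force: [-0.2, 0.1, 0.2]
width: 25.4
clock: 39.88
eef_pos: [496.4, -123.9, 30.8]
tool_rot: [3.142, 0.0, 1.736]
force: [0.5, -0.1, 1.0]
width: 68.1
clock: 40.62
eef_pos: [497.0, -123.9, 183.3]
tool_rot: [3.139, 0.001, 1.736]
force: [0.3, 1.0, -0.2]
width: 68.4
clock: 41.62
eef_pos: [455.2, 121.4, 211.0]
tool_rot: [-3.142, 0.001, 1.735]
force: [-0.4, -0.4, -0.4]
width: 68.1
top y [ 529.3 -318.7] 109 [ 529.3 -318.7   70.5] 72.9 rgb [187. 158.   0.]
top r [ 518.4 -253.6] 105 [ 518.8 -252.6   70.7] 73.2 rgb [173.   0.   0.]
top b [ 507.5 -188.5] 91 [ 507.8 -188.    72.3] 73.4 rgb [  7.  48. 146.]
top g [ 496.6 -123.4] 103 [ 496.  -125.1   69.9] 73.5 rgb [  0. 108.  20.]
side y [ 529.3 -318.7] 5 [ 535.6 -305.    65.6] 66.2 rgb [99. 89. 67.]
side r [ 518.4 -253.6] 10 [ 528.8 -251.3   68.2] 70.3 rgb [115.5  81.   69.5]
side b [ 507.5 -188.5] 41 [ 507.7 -182.4   67.7] 68.0 rgb [ 36.  50. 100.]
side g [ 496.6 -123.4] 69 [ 496.1 -119.4   68.5] 71.3 rgb [18. 97. 39.]
41.725 [455.37072764 121.187591   210.82266712]
```

View pics/top_end.png

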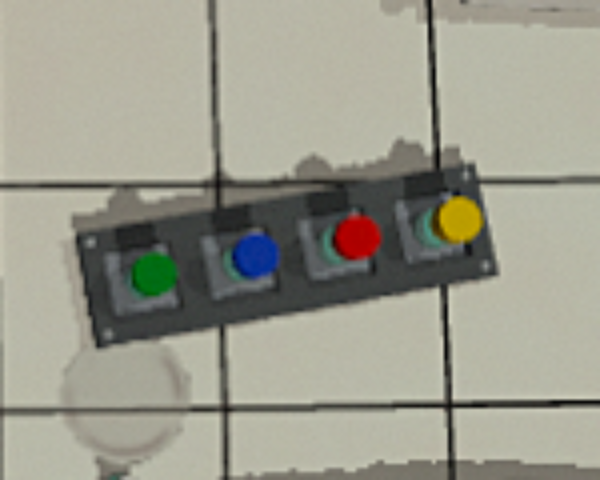

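View pics/side_end.png

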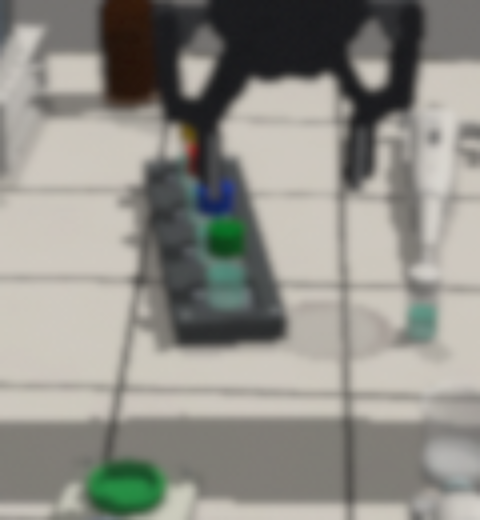

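The top view shows green, blue, red and yellow from left to right (152,273 to 459,219), upright and within 2 mm of the pocket centres. In the side view the arm hides part of the rack but touches nothing. Handing in.

```bash
python3 -c "
from cell import ctrl
print(ctrl.finish_job()); s=ctrl.read_state(); print(s['clock'],s['force'])"
```

```text
the job is handed in; nothing more can be done
None
the job is handed in; nothing more can be done
```

All four vials are in the dark rack in reverse order. The white rack held yellow, red, blue, green from left to right; the dark rack now holds green, blue, red, yellow. I handed the job in just after the 41.7 s clock reading; no verdict is reported.

- **Position:** the last top-camera check put every cap within about 2 mm of its pocket centre, with cap tops at z ≈ 73 mm (expected 72).
- **Upright and clear:** the vials looked upright in the pictures. The gripper had withdrawn to z ≈ 211 mm, well away from the rack.
- **Disagreement:** the last side-camera measurement is unreliable. The arm hid most of the yellow and red vials there, so their 6–14 mm offsets come from only 5–10 pixels each. For those two I relied on the top camera and the earlier wrist-camera pictures, which agreed within about 1–2 mm.
- **Forces:** in the readings between moves, the contact force stayed below 7 N.

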